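# Uncover the pot and lean its lid on the folding lid stand

### The arm

A 7-joint arm with a two-finger parallel gripper is mounted at the origin on a cart in front of the work surface, level with it; the furniture and walls round the work are solid. World frame = base frame: x ahead of the robot, y to its left, z up, the work surface at z = 0. Lengths are in mm, angles in rad, forces in N, time in s.
With the tool pointing down it reaches from about 400 to 900 mm from the base axis. Payload 5.5 kg.
Tool frame: the origin (TCP) lies between the finger pads; the fingertips stand 17 mm ahead of it and the grasp point (between the pads) lies 2 mm behind it (env.tip_reach is the distance from the TCP to the fingertips, in mm); z points along the fingers, y is the line along which they close (so a half turn about z gives the same grasp; the last joint's range is limited). The gripper opens to 92 mm and grips with 3 to 60 N. Pads are 19 mm wide; open, the fingers measure 130 mm over their backs; the gripper's body (75 mm by 190 mm) begins 47 mm behind the grasp point.
Start: joints at [-1.08, 0.501, -0.427, 1.55, 0.221, 1.138, -0.21], TCP at [146.754, 633.216, 243.729] pointing down, gripper open.
Joint ranges: [-2.88, 2.88], [-0.31, 2.03], [-1.54, 1.56], [0.2, 2.42], [-1.41, 4.55], [0.19, 2.02], [-2.57, 2.57]. Speed limits (rad/s): [2.57, 2.57, 3.14, 3.14, 3.14, 3.14, 3.14].

### API

Orientations are given as [roll, pitch, yaw] about the fixed x, y, z axes, in that order (R = Rz(yaw) Ry(pitch) Rx(roll)).
In Python, from station import env, cams gives the robot as it stands.
- The arm moves only by the tool jog_arm, never from a script. Its argument "commands" is a list of rows, each a list of 3 entries, a list of its own where there are three numbers: the opening, from -1 (shut) to 1 (fully open), then the shift along the world's x, y, z normalised to -1 to 1, where 1 is 500 mm, then the turn about the world's z normalised to -1 to 1, where 1 is 45 degrees. A call has 1 to 12 rows; each row is the pose to reach, as a shift and turn from the pose commanded when the call began; what a row does not reach only later rows make up. A row lasts 1/10 s, in which the tool goes at most 50 mm and 8.59 degrees, less where a joint would pass 70% of its speed; a pose out of reach is approached as far as the arm can. A call with a number of a shift or a turn outside -1 to 1 is refused whole. A call with a gripper value outside its range is refused whole. The fingers move at their own pace and stop on an object; the grip force is fixed at half the most. Time passes only in rows, so rows that repeat a pose let the fingers close. It gives the time, the measured TCP pose, the force, the opening and the grip force at its end, in the units of the state.
- env.read_state(): the state, without advancing time (a new reading comes with each control period).
- cams.capture(name): name is "scene" or "top" or "wrist"; returns the picture (480x640x3 uint8, red, green, blue); there is no depth.
- cams.camera_info(name): a dict with "vfov" (degrees; the focal length in pixels is half the picture's height over the tangent of half this angle, whatever the lens; pixels are square), "cx", "cy" (the principal point, pixels), "k1" (the pictures are not rectified: a ray, as slopes to the right and down, at radius r is drawn at 1 + k1 r^2 times it, then the intrinsics apply), "rvec" (rotation vector, rad) and "tvec" (3), from world to camera coordinates, as OpenCV has them; the wrist camera has in their place "tool_from_camera" (4x4, takes a point from camera to tool coordinates, whose origin is the TCP and whose axes are the flange's). Camera axes: x right, y down, z forward; pixel columns grow to the right and rows downward; lengths in mm; the calibration is good to about 2 mm. A picture is of the moment at which its call begins: read the wrist's pose just before it. camera_info takes no time and is no camera call.
- env.sign_off(): hands the job in; it is judged then, once.
The state is a dict: "clock": time; "qpos": joint angles; "dq": joint speeds; "effort": joint torques, N m; "eef_pos": TCP position; "tool_rot": TCP orientation; "wrist_force": force on the tool from outside, world axes, zero at the start; "torque": the same for the moment, N m; "gripper_width": opening from 0.0 (shut) to 1.0 (fully open); "gripper_force": force on a finger pad.
Only numpy, scipy, OpenCV 4.12 (cv2) and the standard library are available. Lean on these libraries where they do the work, as an engineer would, in place of code of your own. Each camera call takes 0.05 s, during which the arm holds its last target. There are 200 camera calls.

### The job

Uncover the pot of potatoes for serving. First swing the back bar of the folding lid stand up and over, away from the stand's front prongs, until it stops; then lift the lid off the pot by its handle and lean it on the stand, handle side facing out, with its lower rim down behind both front prongs and its underside against the back bar. Set the lid down gently, letting go only once it rests there, and leave the pot and the other things where they stand.

Things in the scene. Friction and masses are not known exactly. Their poses are not given: they have to be found in the camera images.
- lid_stand: Fixed folding lid stand: black drip tray (x -95 to 55 mm, y +-75, rim 13 high, floor 7) with two steel wire cradles at y = +-52. Each is a level 7 mm rod (top at z = 40) that turns up at its front end (x = -79 to -83) into a prong with an 11 mm rubber ball at z = 59. Origin: on the worktop under the stand; x points to the stand's back, away from the prongs; y along the back bar; z up.
- stand_back (a joint): Hinge of the stand's back, two close 6 mm wire legs that carry the red bar. 0 = folded level towards the prongs; grows as the bar swings up and over to the back; stop at 1.886 (18 degrees past upright), where it must be to carry a lid. Stiff (about 0.1 N m), stays where left.
- back_bar (a point): Middle of the short red back bar: a 14 mm thick round grip, 28 mm long along the stand's y with flat ends, 66 mm from the hinge axis, on two wire legs at y = +-8 mm. Free space on both sides as far as the cradles.
- back_hinge (a point): Middle of the hinge axis of the stand's back, 26 mm behind the stand's origin and 36 mm above the worktop; the axis runs along the stand's y.
- stand_seat (a point): Where the lid's origin is when the lid lies properly on the open stand (stand frame: x -15, z 76 mm). Its z axis is where the lid's z axis then points: up and to the stand's front, 32 degrees from vertical. How the lid is turned about that axis does not matter.
- lid: Round steel pot lid, 170 mm across, 0.32 kg. Origin: middle of the underside of its 5 mm thick rim; z out of its top. Below the rim a 150 mm wide plug reaches 6 mm into the pot; the top rises to 13 mm in the middle. Black bar handle along the lid's x: 78 mm long, 16 mm thick (along y), z = 38 to 52 mm, on posts at x = +-33 mm.
- lid_handle (a point): Middle of the lid's bar handle, 45 mm above the lid's origin.
- pot: Steel pot of boiled potatoes, 164 mm across and 95 mm high, 1.6 kg, inside width 156 mm, loose on a 10 mm thick round cork trivet. Origin: centre of its underside. Two black loop handles on its +y and -y sides reach 120 mm from the axis at a height of 76 mm.
- salt_shaker: Glass salt shaker with grey cap, 44 x 44 x 90 mm, origin under its centre. A bystander.
- mug: White mug with dots, 92 mm wide, 93 mm high, handle on one side, origin under its centre. A bystander.
- dessert_tub: Plastic dessert tub with foil lid, 72 mm wide, 71 mm high, origin under its centre. A bystander.

How it is judged:
By the outcome, as a careful person would: the job done as asked, in the order asked, and still so for the second after the job is handed in, with the robot touching nothing.
It also fails if it takes over 64 s, if anything falls off the work surface, if the arm or the gripper's body presses on something with over 40 N, if the wrist force passes 120 N, or if a joint passes its speed limit or range.

## Working session

There is one attempt and no reset: what is moved stays moved. The work goes in short steps, Python scripts to look and compute and a tool call to move; the robot and the scene stay as the last step left them, time stands still between calls to the robot, and variables do not carry over. Pictures are saved under pics/ and viewed, at most 10 in all, crops included, and the job is handed in when it is done.

Besides the shell and the picture viewer there is one more tool, called after ">>>" by a JSON object that holds its "api" and its "payload", one argument or row to a line. jog_arm: Moves the arm, as the interface text tells. Scaled input: -1 to 1 covers 500 mm each way for a shift and 45 degrees each way for a turn. Its arguments: {"type":"object","properties":{"commands":{"type":"array","items":{"type":"array"}}},"required":["commands"]}

```bash
ls; mkdir -p pics
cat > h.py <<'E'
import numpy as np, cv2
from scipy.spatial.transform import Rotation as R
from station import env, cams
def K(ci): 
    f=240/np.tan(np.radians(ci["vfov"])/2); return f,ci["cx"],ci["cy"],ci["k1"]
def pose(name,ci,st=None):
    # returns Rcw (cam->world), cam centre
    if "rvec" in ci:
        Rm=cv2.Rodrigues(np.array(ci["rvec"],float))[0]; return Rm.T,-Rm.T@np.array(ci["tvec"],float).ravel()
    T=np.array(ci["tool_from_camera"]); Rt=R.from_euler('xyz',st["tool_rot"]).as_matrix()
    return Rt@T[:3,:3], Rt@T[:3,3]+np.array(st["eef_pos"])
def ray(name,u,v,st=None):
    ci=cams.camera_info(name); f,cx,cy,k=K(ci); a=np.array([(u-cx)/f,(v-cy)/f]); s=a.copy()
    for _ in range(20): s=a/(1+k*(s@s))
    Rc,c=pose(name,ci,st); d=Rc@np.array([s[0],s[1],1]); return c,d
def atz(name,u,v,z,st=None):
    c,d=ray(name,u,v,st); return c+d*(z-c[2])/d[2]
def proj(name,P,st=None):
    ci=cams.camera_info(name); f,cx,cy,k=K(ci); Rc,c=pose(name,ci,st); p=Rc.T@(np.array(P,float)-c); s=p[:2]/p[2]; s=s*(1+k*(s@s)); return np.array([cx,cy])+f*s
def tri(obs):
    A=np.zeros((3,3));b=np.zeros(3)
    for n,u,v in obs:
        c,d=ray(n,u,v); d=d/np.linalg.norm(d); M=np.eye(3)-np.outer(d,d); A+=M;b+=M@c
    return np.linalg.solve(A,b)
E
python3 - <<'E'
from h import *
print(env.read_state())
for n in ["scene","top"]:
    cv2.imwrite(f"pics/{n}0.png",cams.capture(n)[:,:,::-1]); ci=cams.camera_info(n); print(n,ci["vfov"],ci["k1"],pose(n,ci)[1])
print(cams.camera_info("wrist"))
E
```

```text
pics
{'clock': 0.0, 'qpos': array([-1.07978703,  0.50185948, -0.42678526,  1.55147546,  0.22078757,
        1.13832344, -0.21028561]), 'dq': array([-0.00019373, -0.00041471, -0.00083097, -0.00131106, -0.00126798,
       -0.0001033 ,  0.0003578 ]), 'effort': array([ 2.56994090e-04, -5.66596484e+01, -5.81600547e+00, -2.79116124e+01,
       -6.85365312e-02,  3.03932873e-02,  1.89343864e-04]), 'eef_pos': array([146.68655315, 632.52008072, 242.65993608]), 'tool_rot': array([-3.13958347e+00, -6.96564811e-05,  2.91384717e+00]), 'wrist_force': array([0.09530377, 0.77676056, 0.13124743]), 'torque': array([ 0.06110593, -0.02834271,  0.04649554]), 'gripper_force': 0.0, 'gripper_width': 1.0024421140630313}
scene 43.14390123709513 0.07093710273663219 [-212.643173   -796.53861693  923.39420973]
top 46.37603810722935 -0.17968574697464693 [ 420.00222482  116.13429127 1325.70171913]
{'vfov': 67.19470592379896, 'cx': 320.7218799008174, 'cy': 242.74563501604425, 'k1': -0.008129547221025232, 'tool_from_camera': array([[ 1.72306884e-03, -9.60624672e-01, -2.77843967e-01,
         7.50912115e+01],
       [ 9.99998514e-01,  1.64213899e-03,  5.23988544e-04,
         5.82245111e-01],
       [-4.70979133e-05, -2.77844457e-01,  9.60626075e-01,
        -1.41379622e+02],
       [ 0.00000000e+00,  0.00000000e+00,  0.00000000e+00,
         1.00000000e+00]])}
```

View pics/scene0.png

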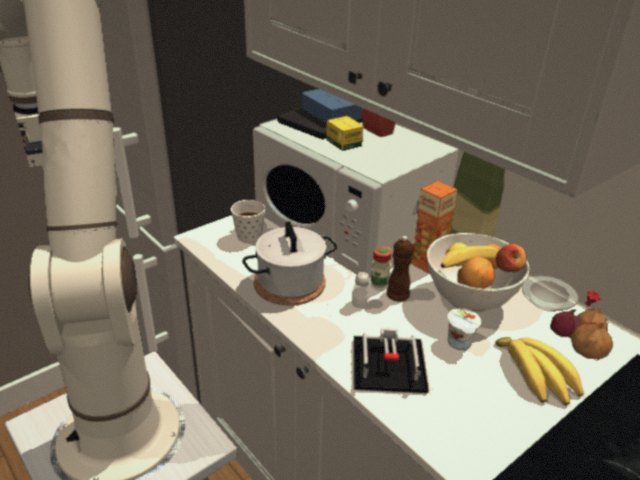

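View pics/top0.png

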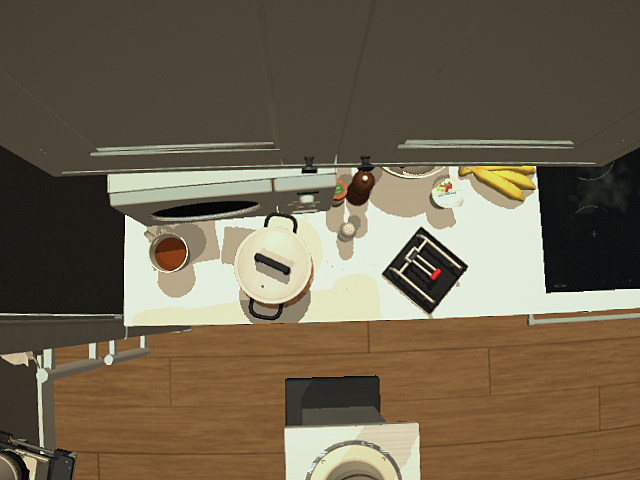

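The top view shows the pot at about (273,265) with its handle from (255,255) to (290,272). The stand is at (425,270), with its red bar at about (436,272), pointing right and down. I'll enlarge both areas.

Run:
```python
import cv2,numpy as np
t=cv2.imread("pics/top0.png"); s=cv2.imread("pics/scene0.png")
a=cv2.resize(t[220:320,375:475],(400,400),interpolation=3); b=cv2.resize(t[215:315,225:325],(400,400),interpolation=3)
cv2.imwrite("pics/c1.png",np.hstack([a,b]))
a=cv2.resize(s[320:400,345:435],(450,400),interpolation=3); b=cv2.resize(s[215:305,250:340][:80],(350,311),interpolation=3); b=cv2.copyMakeBorder(b,0,89,0,0,0)
cv2.imwrite("pics/c2.png",np.hstack([a,b]))
```

```text
(no output)
```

View pics/c1.png

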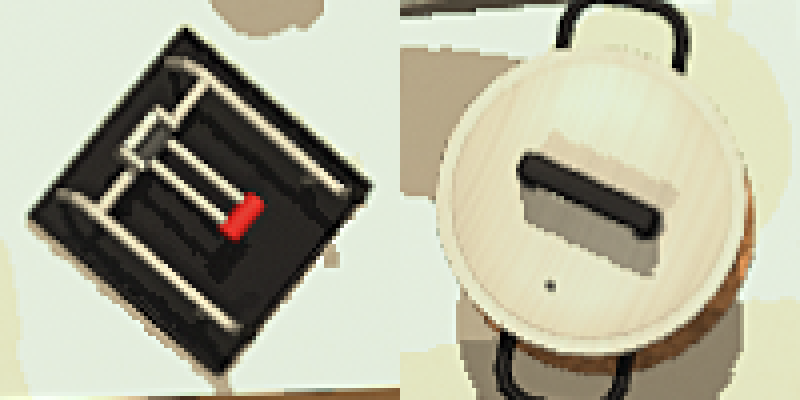

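View pics/c2.png

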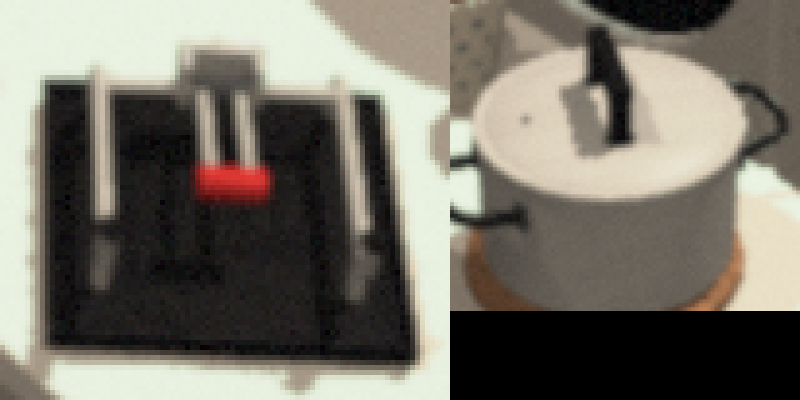

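```bash
cat > m.py <<'E'
from h import *
from scipy.optimize import least_squares
T=lambda x,y:("top",375+x/4-.4,220+y/4-.4); S=lambda x,y:("scene",345+x/5-.4,320+y/5-.4)
L=[(55,75,13),(-95,75,13),(-95,-75,13),(55,-75,13),(-40,0,36)]
to=[T(30,215),T(218,372),T(370,185),T(182,27),T(242,216)]
so=[S(40,82),S(45,352),S(415,362),S(385,92),S(233,183)]
W=lambda p,q:[p[0]+np.cos(p[2])*q[0]-np.sin(p[2])*q[1],p[1]+np.sin(p[2])*q[0]+np.cos(p[2])*q[1],q[2]]
def res(p,obs): return np.concatenate([proj(n,W(p,q))-[u,v] for q,o in zip(L,obs) if o for n,u,v in [o]])
for o,l in((to,0),(so,0)):
    r=least_squares(res,[550,-80,.8],args=(o,)); print(r.x,np.degrees(r.x[2]),r.fun.round(1))
r=least_squares(lambda p:np.r_[res(p,to),res(p,so)],[550,-80,.8]);p=r.x;print("joint",p,np.degrees(p[2]),r.fun.round(1))
print("bar",W(p,(-40,0,36)),tri([to[4],so[4]]),"hinge",W(p,(26,0,36)))
U=lambda x,y:(225+(x-400)/4-.4,215+y/4-.4)
a=atz("top",*U(525,165),157);b=atz("top",*U(655,220),157);print("handle",a,b,(a+b)/2,np.linalg.norm(a-b),np.degrees(np.arctan2(*(b-a)[[1,0]])))
print("rim c",[atz("top",*U(592,199),110)])
for q in((a+b)/2,a,b):print("scene",(proj("scene",q)-[250,215])*3.89+[450,0])
E
python3 m.py
```

```text
[ 525.99921889 -171.15109333    0.84379678] 48.3459943310321 [-0.8 -0.2  0.7  1.2  1.  -0.5  0.4 -1.  -1.2  0.4]
[ 520.54530376 -173.37120519    0.84532802] 48.433727679612275 [-0.  -0.2 -0.1 -2.9  1.5 -1.5 -0.7  0.7 -0.8  4.3]
joint [ 523.67537607 -171.82224731    0.844322  ] 48.376087039594886 [-0.5  0.8  1.   2.2  1.3  0.5  0.7 -0.1 -0.9  1.4  0.6 -1.2  0.5 -4.2
  1.9 -2.7 -0.2 -0.3 -0.3  3.2]
bar [np.float64(497.1058458363906), np.float64(-201.72308447493856), 36] [ 498.95174221 -201.30762917   43.70681887] hinge [np.float64(540.945570715876), np.float64(-152.3867031474534), 36]
handle [540.13656863 203.66558499 157.        ] [509.6181589  136.22763863 157.        ] [524.87736377 169.94661181 157.        ] 74.02195580720345 -114.34868339598529
rim c [array([525.5076254 , 171.02803636, 110.        ])]
scene [611.31852361  53.08571824]
scene [597.78220743  22.09035429]
scene [625.42055334  85.38265318]
```

>>> {"api": "jog_arm", "payload": {
  "commands": [
    [1, [0.1, -0.12, 0.18], -0.2],
    [1, [0.566, -0.766, 0.18], -0.9],
    [1, [0.566, -0.766, 0.18], -0.9],
    [1, [0.566, -0.766, 0.18], -0.9],
    [1, [0.566, -0.766, 0.18], -0.9],
    [1, [0.566, -0.766, 0.18], -0.9],
    [1, [0.566, -0.766, 0.18], -0.9],
    [1, [0.566, -0.766, 0.18], -0.9],
    [1, [0.566, -0.766, 0.18], -0.9],
    [1, [0.566, -0.766, 0.18], -0.9],
    [1, [0.566, -0.766, 0.18], -0.9],
    [1, [0.566, -0.766, 0.18], -0.9]
  ]
}}

```text
clock: 1.3
eef_pos: [430.2, 249.1, 333.5]
tool_rot: [-3.141, -0.0, 2.204]
wrist_force: [-0.7, 0.7, 0.4]
gripper_width: 1.0
gripper_force: 0.0
```

>>> {"api": "jog_arm", "payload": {
  "commands": [
    [1, [0.1, -0.86, 0], -0.9],
    [1, [0.1, -0.86, 0], -0.9],
    [1, [0.1, -0.86, 0], -0.9],
    [1, [0.1, -0.86, 0], -0.9],
    [1, [0.1, -0.86, 0], -0.9],
    [1, [0.1, -0.86, 0], -0.9],
    [1, [0.1, -0.86, 0], -0.9],
    [1, [0.1, -0.86, 0], -0.9],
    [1, [0.1, -0.86, 0], -0.9],
    [1, [0.1, -0.86, 0], -0.9],
    [1, [0.1, -0.86, 0], -0.9]
  ]
}}

```text
clock: 2.4
eef_pos: [480.0, -178.3, 333.0]
tool_rot: [-3.14, -0.001, 1.501]
wrist_force: [-0.6, 0.0, -0.8]
gripper_width: 0.998
gripper_force: 0.0
```

>>> {"api": "jog_arm", "payload": {
  "commands": [
    [0, [0.04, -0.05, -0.1], -0.83],
    [0, [0.04, -0.05, -0.1], -0.83],
    [0, [0.04, -0.05, -0.1], -0.83],
    [0, [0.04, -0.05, -0.1], -0.83],
    [0, [0.04, -0.05, -0.1], -0.83],
    [0, [0.04, -0.05, -0.1], -0.83],
    [0, [0.04, -0.05, -0.1], -0.83]
  ]
}}

```text
clock: 3.1
eef_pos: [500.2, -202.4, 283.5]
tool_rot: [-3.141, -0.001, 0.853]
wrist_force: [-0.7, 0.7, -0.1]
gripper_width: 0.503
gripper_force: 0.0
```

Run:
```python
from h import *
import pickle
st=env.read_state(); print(st["eef_pos"],st["tool_rot"]); im=cams.capture("wrist")[:,:,::-1]; pickle.dump(st,open("w1.pkl","wb")); cv2.imwrite("pics/w1.png",im)
```

```text
[ 500.24707323 -202.43823935  283.53110115] [-3.14078562e+00 -6.33373622e-04  8.53417819e-01]
```

View pics/w1.png

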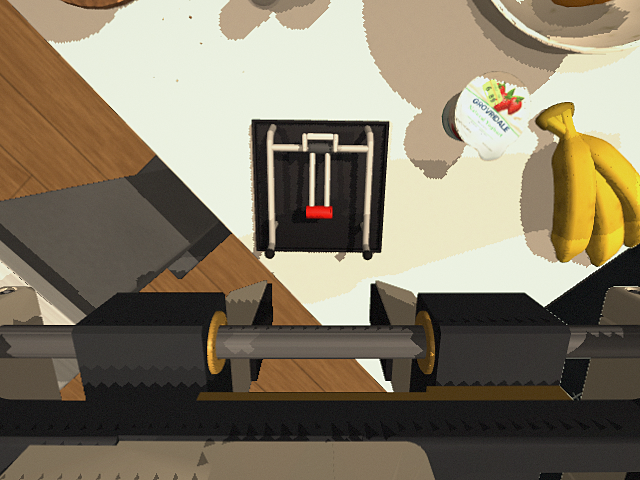

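The wrist view shows the tray corners at (252,121), (388,122), (382,252) and (257,251). The balls are at (270,254) and (368,254), and the red bar is at (319,212).

```bash
cat > m2.py <<'E'
from h import *
import pickle
from scipy.optimize import least_squares
st=pickle.load(open("w1.pkl","rb"))
exec(open("m.py").read().split("for o,l")[0].split("optimize import least_squares")[1])
im=cv2.imread("pics/w1.png"); r=(im[...,2]>180)&(im[...,1]<70)&(im[...,0]<70); r[:,450:]=0; ys,xs=np.nonzero(r); print("red",xs.min(),xs.max(),ys.min(),ys.max(),xs.mean(),ys.mean())
bar=(xs.mean(),ys.mean())
wl=[(55,75,13),(55,-75,13),(-95,-75,13),(-95,75,13),(-82,52,59),(-82,-52,59)]
wo=[(252,121),(388,122),(382,252),(257,251),(270,254),(368,254)]
def full(p,use):
    o=[]
    bl=(26-66*np.cos(p[3]),0,36+66*np.sin(p[3]))
    if 'w' in use:
        o+=[proj("wrist",W(p,q),st)-uv for q,uv in zip(wl,wo)]+[proj("wrist",W(p,bl),st)-bar]
    if 't' in use: o+=[proj("top",W(p,q))-t[1:] for q,t in zip(L[:4]+[bl],to)]
    if 's' in use: o+=[proj("scene",W(p,q))-t[1:] for q,t in zip(L[:4]+[bl],so)]
    return np.concatenate(o)
for u in('w','t','wt','wts'):
    q=least_squares(full,[525,-171,.84,0.05],args=(u,),loss='soft_l1'); p=q.x; print(u,p.round(3),np.degrees(p[2]).round(2),full(p,u).round(1))
E
python3 m2.py
```

```text
red 306 331 206 217 318.6014760147601 211.42066420664207
w [ 5.24518e+02 -1.71639e+02  8.51000e-01  3.50000e-02] 48.77 [-1.7 -0.7  0.9 -1.2 -0.1  0.9 -0.5  1.4  0.2 -0.1 -0.1  0.3  0.7  0. ]
t [ 5.25389e+02 -1.70608e+02  8.42000e-01  2.14000e-01] 48.26 [-1.   0.   0.4  1.5  0.8 -0.1  0.2 -0.8 -0.5 -0.2]
wt [ 5.24797e+02 -1.71435e+02  8.49000e-01  2.50000e-01] 48.67 [-1.5 -1.2  1.1 -1.4 -0.2  0.7 -0.6  1.   0.1 -0.5 -0.1  0.1  0.6  0.4
 -0.6  0.5  1.1  1.7  1.1 -0.2  0.3 -0.5  0.  -0.2]
wts [ 5.24483e+02 -1.71552e+02  8.49000e-01  1.19000e-01] 48.66 [-1.7 -0.9  0.9 -1.1 -0.3  1.  -0.7  1.2 -0.  -0.2 -0.3  0.4  0.5  0.6
 -0.5  0.6  1.2  1.8  1.2 -0.1  0.3 -0.4 -0.3  0.6  0.7 -1.3  1.  -4.3
  2.3 -3.1 -0.2 -0.6  0.3 -0. ]
```

>>> {"api": "jog_arm", "payload": {
  "commands": [
    [0, [-0.004, 0.003, -0.1], 0],
    [0, [-0.004, 0.003, -0.2], 0],
    [0, [-0.004, 0.003, -0.3], 0],
    [0, [-0.004, 0.003, -0.38], 0],
    [0, [-0.004, 0.003, -0.43], 0],
    [0, [-0.004, 0.003, -0.46], 0],
    [0, [-0.004, 0.003, -0.48], 0],
    [0, [-0.004, 0.003, -0.49], 0],
    [0, [-0.004, 0.003, -0.49], 0]
  ]
}}

```text
clock: 4.05
eef_pos: [498.3, -203.3, 39.1]
tool_rot: [3.141, -0.001, 0.849]
wrist_force: [-0.6, -0.5, -0.2]
gripper_width: 0.498
gripper_force: 0.0
```

>>> {"api": "jog_arm", "payload": {
  "commands": [
    [-0.6, [0, 0, 0], 0],
    [-0.6, [0, 0, 0], 0],
    [-0.6, [0, 0, 0], 0],
    [-0.6, [0, 0, 0], 0],
    [-0.6, [0, 0, 0], 0],
    [-0.6, [0, 0, 0], 0]
  ]
}}

```text
clock: 4.65
eef_pos: [497.3, -202.6, 38.7]
tool_rot: [-3.14, -0.0, 0.848]
wrist_force: [-2.5, 4.0, 1.6]
gripper_width: 0.3
gripper_force: 30.0
```

>>> {"api": "jog_arm", "payload": {
  "commands": [
    [-0.6, [0, 0.004, 0.012], 0],
    [-0.6, [0.004, 0.008, 0.03], 0],
    [-0.6, [0.01, 0.016, 0.054], 0],
    [-0.6, [0.02, 0.027, 0.076], 0],
    [-0.6, [0.033, 0.042, 0.094], 0],
    [-0.6, [0.047, 0.058, 0.108], 0]
  ]
}}

```text
clock: 5.25
eef_pos: [522.3, -174.4, 93.9]
tool_rot: [3.14, 0.0, 0.848]
wrist_force: [5.3, -3.7, -13.1]
gripper_width: 0.302
gripper_force: 30.0
```

>>> {"api": "jog_arm", "payload": {
  "commands": [
    [-0.6, [0.016, 0.019, 0.01], 0],
    [-0.6, [0.034, 0.038, 0.014], 0],
    [-0.6, [0.051, 0.058, 0.013], 0],
    [-0.6, [0.067, 0.076, 0.008], 0],
    [-0.6, [0.072, 0.082, 0.005], 0],
    [-0.6, [0.074, 0.085, 0.003], 0],
    [-0.6, [0.074, 0.085, 0.003], 0]
  ]
}}

```text
clock: 5.95
eef_pos: [557.8, -135.0, 97.2]
tool_rot: [3.14, 0.002, 0.846]
wrist_force: [-9.2, -6.7, 23.1]
gripper_width: 0.297
gripper_force: 30.0
```

>>> {"api": "jog_arm", "payload": {
  "commands": [
    [0, [0, 0, 0], 0],
    [0, [0, 0, 0], 0],
    [0, [0, 0, 0], 0],
    [0, [0, 0, 0], 0],
    [0, [0, 0, 0.02], 0],
    [0, [0, 0, 0.1], 0],
    [0, [0, 0, 0.2], 0],
    [0, [0, 0, 0.3], 0],
    [0, [0, 0, 0.36], 0],
    [0, [-0.1, -0.11, 0.36], 0],
    [0, [-0.1, -0.11, 0.36], 0]
  ]
}}

```text
clock: 7.05
eef_pos: [506.9, -189.5, 276.4]
tool_rot: [3.139, -0.0, 0.847]
wrist_force: [-0.4, -0.5, -0.6]
gripper_width: 0.5
gripper_force: 0.0
```

Run:
```python
from h import *
import pickle
st=env.read_state(); print(st["eef_pos"],st["tool_rot"],st["wrist_force"]); im=cams.capture("wrist")[:,:,::-1]; pickle.dump(st,open("w2.pkl","wb"))
cv2.imwrite("pics/w2.png",cv2.resize(im[80:330,180:460],None,fx=2,fy=2))
r=(im[...,2]>180)&(im[...,1]<70)&(im[...,0]<70); r[:,450:]=0; ys,xs=np.nonzero(r); print("red",xs.mean(),ys.mean(),proj("wrist",[524.5+46.4*.660,-171.5+46.4*.751,98.8],st))
```

```text
[ 506.89063916 -189.49891305  276.42136465] [ 3.13876416e+00 -3.34219273e-04  8.46747547e-01] [-0.35806577 -0.50955556 -0.61362317]
red 322.5183486238532 141.19266055045873 [321.91194107 143.15099084]
```

View pics/w2.png

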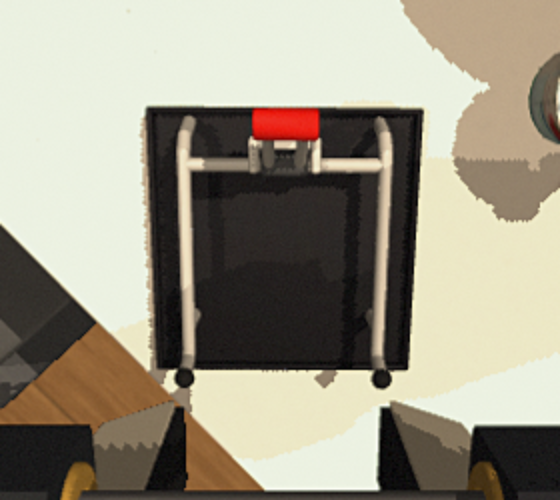

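The bar is now at its stop: red is seen at (322.5,141), against a predicted (322,143). Next is the lid.

>>> {"api": "jog_arm", "payload": {
  "commands": [
    [0, [0.036, 0.72, 0.1], 0.38],
    [0, [0.036, 0.72, 0.1], 0.38],
    [0, [0.036, 0.72, 0.1], 0.38],
    [0, [0.036, 0.72, 0.1], 0.38],
    [0, [0.036, 0.72, 0.1], 0.38],
    [0, [0.036, 0.72, 0.1], 0.38],
    [0, [0.036, 0.72, 0.1], 0.38],
    [0, [0.036, 0.72, 0.1], 0.38],
    [0, [0.036, 0.72, 0.1], 0.38],
    [0, [0.036, 0.72, 0.1], 0.38]
  ]
}}

```text
clock: 8.1
eef_pos: [526.2, 171.8, 324.2]
tool_rot: [3.141, 0.001, 1.146]
wrist_force: [-0.7, -0.3, -0.1]
gripper_width: 0.497
gripper_force: 0.0
```

Run:
```python
from h import *
import pickle
st=env.read_state(); print(st["eef_pos"],st["tool_rot"],st["qpos"][6]); im=cams.capture("wrist")[:,:,::-1]; pickle.dump(st,open("w3.pkl","wb")); cv2.imwrite("pics/w3.png",im)
for u,v in((125,222),(330,211),(125,190)): print([atz("top",u,v,z).round() for z in (0,30,250)])
print(proj("wrist",[525,170,157],st))
```

```text
[526.226018   171.80589167 324.15738695] [3.14133252e+00 1.29077632e-03 1.14575128e+00] -0.7382161164181563
[array([646., 534.,   0.]), array([641., 524.,  30.]), array([603., 455., 250.])]
[array([660.,  36.,   0.]), array([655.,  38.,  30.]), array([615.,  51., 250.])]
[array([726., 535.,   0.]), array([719., 526.,  30.]), array([668., 456., 250.])]
[320.37156083 229.89084067]
```

View pics/w3.png

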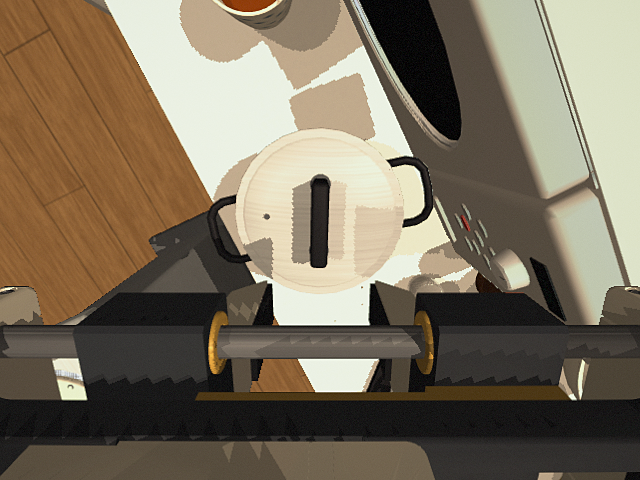

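The lid handle runs from (320,176) to (319,268) in the wrist view, so it lines up with the tool to within about 1°.

Run:
```python
from h import *
import pickle
st=pickle.load(open("w3.pkl","rb"))
a=atz("wrist",320,177,157,st);b=atz("wrist",319,267,157,st);print(a,b,(a+b)/2,np.linalg.norm(a-b),np.degrees(np.arctan2(*(a-b)[[1,0]])))
print(atz("wrist",321,212,110,st))
print(proj("wrist",[530,176,157],st))
```

```text
[543.64102332 212.10663165 157.        ] [509.61048164 138.89420627 157.        ] [526.62575248 175.50041896 157.        ] 80.73498001671919 65.07008989496364
[528.25170724 175.75253133 110.        ]
[322.7644961 221.5398701]
```

>>> {"api": "jog_arm", "payload": {
  "commands": [
    [0, [0, 0.002, -0.1], 0],
    [0, [0, 0.002, -0.2], 0],
    [0, [0, 0.002, -0.28], 0],
    [0, [0, 0.002, -0.32], 0],
    [0, [0, 0.002, -0.34], 0],
    [0, [0, 0.002, -0.352], 0],
    [0, [0, 0.002, -0.352], 0],
    [-0.9, [0, 0.002, -0.352], 0],
    [-0.9, [0, 0.002, -0.352], 0],
    [-0.9, [0, 0.002, -0.352], 0],
    [-0.9, [0, 0.002, -0.352], 0],
    [-0.9, [0, 0.002, -0.352], 0]
  ]
}}

```text
clock: 9.35
eef_pos: [526.4, 174.5, 148.8]
tool_rot: [3.141, -0.001, 1.146]
wrist_force: [-1.3, -0.0, 3.0]
gripper_width: 0.172
gripper_force: 29.9
```

>>> {"api": "jog_arm", "payload": {
  "commands": [
    [-0.9, [0, 0, 0], 0],
    [-0.9, [0, 0, 0], 0]
  ]
}}

```text
clock: 9.55
eef_pos: [526.5, 174.5, 148.8]
tool_rot: [3.141, -0.001, 1.147]
wrist_force: [-2.1, 0.1, 6.1]
gripper_width: 0.169
gripper_force: 29.9
```

>>> {"api": "jog_arm", "payload": {
  "commands": [
    [-0.9, [0, 0, 0.01], 0],
    [-0.9, [0, 0, 0.02], 0],
    [-0.9, [0, 0, 0.04], 0],
    [-0.9, [0, 0, 0.07], 0],
    [-0.9, [0, 0, 0.12], 0],
    [-0.9, [0, 0, 0.18], 0],
    [-0.9, [0, 0, 0.24], 0],
    [-0.9, [0, 0, 0.28], 0],
    [-0.9, [0, 0, 0.28], 0],
    [-0.9, [0, 0, 0.28], 0]
  ]
}}

```text
clock: 10.55
eef_pos: [526.0, 174.1, 288.1]
tool_rot: [3.142, -0.0, 1.147]
wrist_force: [-0.2, -1.0, -4.4]
gripper_width: 0.17
gripper_force: 29.8
```

Run:
```python
from h import *
st=env.read_state(); print(st["eef_pos"],st["tool_rot"],st["wrist_force"],st["torque"])
w=cams.capture("wrist")[:,:,::-1]; s=cams.capture("scene")[:,:,::-1]
cv2.imwrite("pics/l.png",np.hstack([cv2.resize(w,(400,300)),cv2.resize(s[130:330,190:457],(400,300))]))
```

```text
[525.97159406 174.08427716 288.0526046 ] [ 3.14158169e+00 -1.68871017e-04  1.14665892e+00] [-0.23166745 -0.9549179  -4.41290571] [-0.12743749  0.10748415  0.00059883]
```

View pics/l.png

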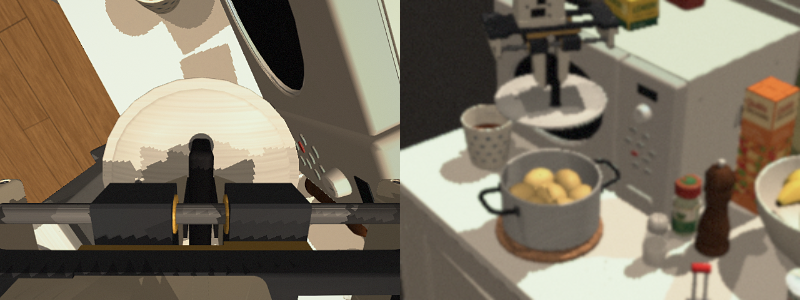

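>>> {"api": "jog_arm", "payload": {
  "commands": [
    [-0.9, [0, -0.03, 0], -0.02],
    [-0.9, [-0.002, -0.09, 0], -0.06],
    [-0.9, [-0.005, -0.16, 0], -0.1],
    [-0.9, [-0.008, -0.24, 0], -0.15],
    [-0.9, [-0.01, -0.32, 0], -0.2],
    [-0.9, [-0.012, -0.4, 0], -0.25],
    [-0.9, [-0.014, -0.48, 0], -0.29],
    [-0.9, [-0.016, -0.56, 0], -0.33],
    [-0.9, [-0.017, -0.63, 0], -0.36],
    [-0.9, [-0.017, -0.68, 0], -0.379],
    [-0.9, [-0.017, -0.7, 0], -0.379],
    [-0.9, [-0.017, -0.707, 0], -0.379]
  ]
}}

```text
clock: 11.85
eef_pos: [516.7, -181.0, 287.5]
tool_rot: [-3.14, 0.001, 0.846]
wrist_force: [0.1, -0.1, -4.1]
gripper_width: 0.174
gripper_force: 29.8
```

>>> {"api": "jog_arm", "payload": {
  "commands": [
    [-0.9, [0, 0, -0.03], 0],
    [-0.9, [0, 0, -0.08], 0],
    [-0.9, [0, 0, -0.13], 0],
    [-0.9, [0, 0, -0.17], 0],
    [-0.9, [0, 0, -0.19], 0],
    [-0.9, [0, 0, -0.2], 0],
    [-0.9, [0, 0, -0.2], 0],
    [-0.9, [0, 0, -0.2], 0]
  ]
}}

```text
clock: 12.65
eef_pos: [518.5, -179.2, 189.1]
tool_rot: [3.14, -0.001, 0.849]
wrist_force: [0.0, 0.3, -3.2]
gripper_width: 0.171
gripper_force: 29.8
```

>>> {"api": "jog_arm", "payload": {
  "commands": [
    [-0.9, [0, 0, -0.03], 0],
    [-0.9, [0, 0, -0.05], 0],
    [-0.9, [0, 0, -0.062], 0],
    [-0.9, [0, 0, -0.068], 0],
    [-0.9, [-0.003, -0.003, -0.072], 0],
    [-0.9, [-0.006, -0.006, -0.076], 0],
    [-0.9, [-0.008, -0.009, -0.08], 0],
    [-0.9, [-0.01, -0.012, -0.084], 0]
  ]
}}

```text
clock: 13.45
eef_pos: [513.3, -185.1, 146.5]
tool_rot: [3.141, -0.001, 0.849]
wrist_force: [1.0, 1.0, -1.4]
gripper_width: 0.169
gripper_force: 30.0
```

Run:
```python
from h import *
st=env.read_state(); print(st["eef_pos"],st["wrist_force"],st["torque"])
t=cams.capture("top")[:,:,::-1]; s=cams.capture("scene")[:,:,::-1]
cv2.imwrite("pics/p1.png",np.hstack([cv2.resize(t[200:320,355:495],(400,343)),cv2.resize(s[260:400,310:473],(400,343))]))
```

```text
[ 513.33733038 -185.13241215  146.50745919] [ 1.02317649  1.00121659 -1.35796978] [ 0.29296213 -0.18347877  0.00204464]
```

View pics/p1.png

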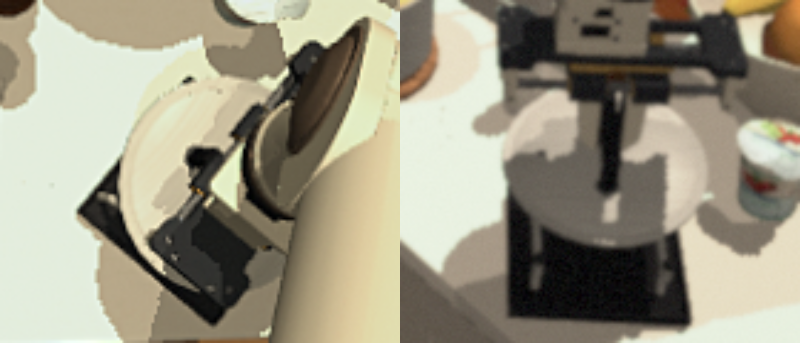

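>>> {"api": "jog_arm", "payload": {
  "commands": [
    [-0.9, [-0.003, -0.003, -0.006], 0],
    [-0.9, [-0.006, -0.007, -0.012], 0],
    [-0.9, [-0.009, -0.01, -0.018], 0],
    [-0.9, [-0.011, -0.013, -0.025], 0],
    [-0.9, [-0.013, -0.015, -0.032], 0],
    [-0.9, [-0.015, -0.017, -0.038], 0],
    [-0.9, [-0.015, -0.017, -0.038], 0]
  ]
}}

```text
clock: 14.25
eef_pos: [504.7, -194.1, 126.7]
tool_rot: [-3.141, 0.001, 0.848]
wrist_force: [-0.7, -1.1, -0.2]
gripper_width: 0.169
gripper_force: 30.0
```

>>> {"api": "jog_arm", "payload": {
  "commands": [
    [-0.9, [-0.002, -0.002, -0.006], 0],
    [-0.9, [-0.004, -0.004, -0.012], 0],
    [-0.9, [-0.005, -0.006, -0.018], 0],
    [-0.9, [-0.005, -0.006, -0.018], 0]
  ]
}}

```text
clock: 14.65
eef_pos: [502.3, -197.0, 117.8]
tool_rot: [-3.141, 0.001, 0.849]
wrist_force: [-0.4, -1.0, -0.4]
gripper_width: 0.17
gripper_force: 30.0
```

>>> {"api": "jog_arm", "payload": {
  "commands": [
    [-0.9, [-0.001, -0.001, -0.004], 0],
    [-0.9, [-0.002, -0.002, -0.007], 0],
    [-0.9, [-0.003, -0.004, -0.009], 0],
    [-0.9, [-0.003, -0.004, -0.009], 0]
  ]
}}

```text
clock: 15.05
eef_pos: [501.3, -198.7, 113.8]
tool_rot: [-3.141, -0.0, 0.849]
wrist_force: [-0.9, 0.3, 1.6]
gripper_width: 0.173
gripper_force: 30.0
```

>>> {"api": "jog_arm", "payload": {
  "commands": [
    [-0.9, [-0.001, -0.002, -0.001], 0],
    [-0.9, [-0.003, -0.004, -0.001], 0],
    [-0.9, [-0.003, -0.004, -0.001], 0],
    [-0.9, [-0.003, -0.004, -0.001], 0]
  ]
}}

```text
clock: 15.45
eef_pos: [500.2, -200.0, 113.3]
tool_rot: [-3.141, -0.001, 0.85]
wrist_force: [1.2, 5.8, 2.5]
gripper_width: 0.17
gripper_force: 30.0
```

Run:
```python
from h import *
st=env.read_state(); print(st["eef_pos"],st["wrist_force"],st["torque"])
t=cams.capture("wrist")[:,:,::-1]; s=cams.capture("scene")[:,:,::-1]
cv2.imwrite("pics/p2.png",np.hstack([cv2.resize(t,(380,285)),cv2.resize(s[300:400,330:440],(420,382))[:285+97][-285:]]))
```

```text
[ 500.16011035 -199.98736146  113.2504407 ] [1.22328723 5.79542728 2.46608512] [ 0.77648358 -0.24029819  0.04089831]
```

View pics/p2.png

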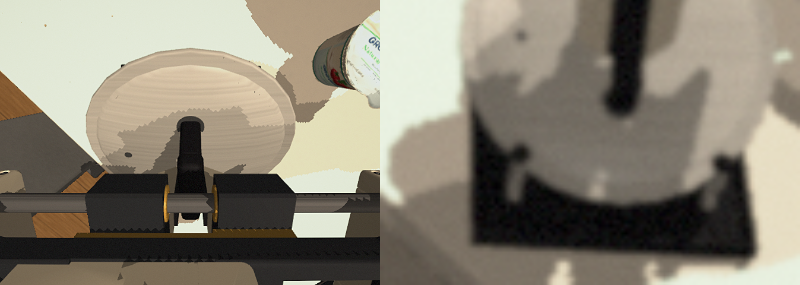

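>>> {"api": "jog_arm", "payload": {
  "commands": [
    [-0.9, [0.0005, 0.001, 0], 0],
    [-0.9, [0.0005, 0.001, 0], 0],
    [-0.5, [0.0005, 0.001, 0], 0],
    [0, [0.0005, 0.001, 0], 0],
    [0, [0.0005, 0.001, 0], 0],
    [0, [0.0005, 0.001, 0], 0],
    [0, [0.0005, 0.001, 0], 0],
    [0, [0.0005, 0.001, 0], 0]
  ]
}}

```text
clock: 16.35
eef_pos: [499.9, -200.5, 113.2]
tool_rot: [3.142, 0.0, 0.849]
wrist_force: [0.5, -0.7, -0.1]
gripper_width: 0.497
gripper_force: 0.0
```

>>> {"api": "jog_arm", "payload": {
  "commands": [
    [0, [0, 0, 0.01], 0],
    [0, [0, 0, 0.03], 0],
    [0, [0, 0, 0.07], 0],
    [0, [0, 0, 0.13], 0],
    [0, [0, 0, 0.2], 0],
    [0, [0, 0, 0.28], 0],
    [0, [0, 0, 0.34], 0],
    [0, [0, 0, 0.36], 0],
    [0, [0, 0, 0.36], 0],
    [0, [0, 0, 0.36], 0]
  ]
}}

```text
clock: 17.35
eef_pos: [499.4, -199.9, 292.4]
tool_rot: [-3.14, 0.0, 0.849]
wrist_force: [-0.5, 0.7, -0.9]
gripper_width: 0.506
gripper_force: 0.0
```

Run:
```python
from h import *
# predicted seat geometry in the wrist view vs picture
st=env.read_state(); print(st["eef_pos"],st["wrist_force"])
p=[524.5,-171.5,.849]; c,s=np.cos(p[2]),np.sin(p[2]); W=lambda x,y,z:[p[0]+c*x-s*y,p[1]+s*x+c*y,z]
t=np.radians(32); Lp=lambda x,y,z:W(-15+x*np.cos(t)-z*np.sin(t),y,76+x*np.sin(t)+z*np.cos(t))
im=cams.capture("wrist"); cv2.imwrite("pics/f_w.png",im[:,:,::-1]); sc=cams.capture("scene"); cv2.imwrite("pics/f_s.png",sc[:,:,::-1])
for n,q in (("top end",(39,0,52)),("low end",(-39,0,52)),("rim back",(85,0,5)),("rim +y",(0,85,5)),("rim -y",(0,-85,5))): print(n,proj("wrist",Lp(*q),st).round(),proj("scene",Lp(*q)).round())
for n,I,x0,y0,x1,y1 in (("w",im,230,60,420,300),("s",sc,330,270,450,400)):
    g=I.max(2)<50; sub=np.zeros_like(g); sub[y0:y1,x0:x1]=g[y0:y1,x0:x1]
    k,l,stt,ce=cv2.connectedComponentsWithStats(sub.astype(np.uint8))
    print(n,[(stt[i].tolist(),ce[i].round(1).tolist()) for i in range(1,k) if stt[i][4]>40])
```

```text
[ 499.37985433 -199.86638227  292.36909217] [-0.52234514  0.67518481 -0.94368582]
top end [321. 198.] [395. 310.]
low end [321. 259.] [395. 348.]
rim back [322. 117.] [392. 296.]
rim +y [235. 197.] [351. 334.]
rim -y [408. 197.] [434. 337.]
w [([256, 122, 23, 15, 158], [263.0, 126.2]), ([367, 123, 23, 15, 159], [381.1, 127.2]), ([312, 168, 19, 88, 1453], [321.1, 211.9]), ([259, 232, 43, 25, 310], [271.7, 245.5]), ([340, 233, 43, 25, 302], [369.2, 246.6]), ([262, 284, 11, 16, 118], [268.1, 292.9]), ([370, 284, 11, 16, 122], [374.0, 292.8])]
s [([388, 270, 21, 26, 295], [397.2, 283.7]), ([389, 313, 9, 42, 244], [393.5, 333.3]), ([354, 357, 74, 36, 1167], [388.2, 381.1])]
```

```bash
python3 -c "
from h import *
print(env.sign_off())"
```

```text
the job is handed in; nothing more can be done
None
```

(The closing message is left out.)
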